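# Index the dial feeder and show the seal of the long-stem piston

### The job

Index the five-station dial (it has a T-handle on top) until the piston with the longest stem, the tallest one, has clicked into place at the window, the gap in the keeper ring; then draw that piston straight up until it is quite clear of the ring. Tip it well over, more than half-way to lying on its side, so that the sealing ring under it can be looked at, and finish still holding it there in the gripper, motionless, with all of it higher than the T-handle. Leave the other pistons seated in their nests and do not disturb the red bottle and the flat tin.

Things in the scene. Friction and masses are not known exactly. Their poses are not given: they have to be found in the camera images.
- feeder: Dial feeder, a fixed round fixture; origin under its centre on the dial's axis, -x towards the window. Base 300 mm across, 12 mm high. Fixed flat keeper ring, radii 98 to 148 mm, 103 to 106 mm above the bench, overhangs the pistons' shoulders except at the window, an 80 mm gap open outwards: a piston comes out only there. Detent block beside the window, 40 mm high, out to 210 mm from the axis.
- feeder_window (a point): The window, the pick position: centre of the nest floor there, 32 mm above the bench, 85 mm from the dial's axis. Axes as the feeder's: x from the window towards the dial's axis, z up.
- dial_handle (a point): Centre of the grip bar of the dark steel T-handle on the dial's axis, 151 mm above the bench; it turns with the dial. The bar is 52 mm long along the point's own y axis, 14 mm thick along its x and 22 mm high (top 162 mm above the bench); grip it from above across the 14 mm. Below it a 16 mm stalk and a drum of 46 mm radius, 94 mm high.
- dial (a joint): Dial angle, rad, 0 at the start, growing counter-clockwise from above; turns either way. Five nests at 85 mm radius, 72 degrees (1.2566 rad) apart. A spring roller holds it with about 0.25 N m at every multiple of 1.2566 and snaps it back in when let go within 0.38 rad of one; about half-way it may stay where left. At the start the window's nest is empty, the other four hold pistons.
- piston_long_stem (a point): Piston to take out: the only one with a long stem, extended by a pin 12 mm across, 18 mm long, so 121 mm tall (others 103). White body 60 mm across up to its shoulder at 67 mm; black sealing ring, 65 mm, round its foot; steel stem 19.2 mm across from 67 to 103 mm. This point: in the stem, 90 mm above its underside; z along its axis, up. 0.2 to 0.35 kg. In a nest cup 12 mm deep, 1.5 mm play.
- piston_long_foot (a point): Centre of the underside of that piston, 90 mm below the point in its stem, same axes. Seated in the nest it is 32 mm above the bench.
- piston_a: One of three ordinary pistons standing in other nests: as above but the stem is plain and ends 103 mm above the underside. Origin at the centre of its underside (32 mm above the bench when seated), z up. Stays in its nest.
- piston_b: Another ordinary piston, the same as piston_a.
- piston_c: Another ordinary piston, the same as piston_a.
- thread_lock_bottle: Small red bottle with a black spout, 36 mm across, 104 mm high, standing loose on the bench; origin at the centre of its underside. A bystander.
- paste_tin: Flat round tin, 70 mm across, 28 mm high, loose on the bench; origin at the centre of its underside. A bystander.

How it is judged:
By the outcome, as a careful person would: the job done as asked, in the order asked, and still so for the second after the job is handed in, while the arm keeps its last pose, push and grip.
It also fails if it takes over 64 s, if anything falls off the work surface, if the arm or the gripper's body presses on something with over 40 N, if the wrist force passes 120 N, or if a joint passes its speed limit or range.

### The arm

A 6-joint arm with a two-finger parallel gripper is mounted at the origin on a cart in front of the work surface, level with it; the furniture and walls round the work are solid. World frame = base frame: x ahead of the robot, y to its left, z up, the work surface at z = 0. Lengths are in m, angles in rad, forces in N, time in s.
With the tool pointing down it reaches from about 0.35 to 0.725 m from the base axis. Payload 4.3 kg.
Tool frame: the origin (TCP) lies midway between the tips of the shut fingers; the grasp point (between the pads) lies 19 mm behind it; z points along the fingers, y is the direction in which the jaws open and shut (so a half turn about z gives the same grasp; the last joint's range is limited). The gripper opens to 85 mm and grips with 20 to 120 N. Pads are 22 mm wide; open, the fingers measure 114 mm over their backs; the gripper's body (76 mm by 85 mm) begins 54 mm behind the grasp point. The pads swing forward as they close: fully open they stand 13 mm farther back than shut.
Start: joints at [1.147, 0.377, 0.081, 1.274, 0, 1.46], TCP at [0.177, 0.547, 0.231] pointing down, gripper open.
Joint ranges: [-2.72, 2.72], [-0.84, 1.66], [-1.02, 1.22], [-1.77, 2.12], [-1.37, 1.28], [-3.14, 3.14]. Speed limits (rad/s): [2.57, 2.57, 3.14, 3.14, 3.14, 3.14].

### API

Orientations are given as a unit quaternion [w, x, y, z].
In Python, from plant import arm, viewer, search_frame gives the robot as it stands. The module is installed in compiled form; this text tells all that it offers.
- The arm moves only by the tool drive_tool, never from a script. Its argument "deltas" is one flat list of numbers, 4 for each row, row after row: the shift along the tool's x, y, z in m, then the turn about the tool's z in rad. In form: [dx, dy, dz, twist, dx, dy, dz, twist, ...]. A call has 1 to 8 rows; each row is the pose to reach, as a shift and turn from the pose commanded when the call began, along the tool's axes at that moment; what a row does not reach only later rows make up. A row lasts 1/8 s, in which the tool goes at most 62.5 mm and 10.7 degrees, less where a joint would pass 70% of its speed; a pose out of reach is approached as far as the arm can. A call with a gripper value outside its range is refused whole. "fingers" is the opening, from 0 (shut) to 1 (fully open), set as the call begins (left out, the last holds). The fingers move at their own pace and stop on an object; "grip_force" is the grip in N (left out, the last holds). Time passes only in rows, so rows that repeat a pose let the fingers close. It gives the time, the measured TCP pose, the force and the opening at its end, in the units of the state.
- arm.state(): the state, without advancing time (a new reading comes with each control period).
- viewer.get_image(name): name is "scene" or "side" or "wrist"; returns a dict with "image" (400x640x3 uint8, red, green, blue), "range_z" (400x640 float32, m along the optical axis (not along the pixel's ray), 0 where there is no reading), "camera_matrix" (3x3 intrinsics, pixels), "k1" (the pictures are not rectified: a ray, as slopes to the right and down, at radius r is drawn at 1 + k1 r^2 times it, then the intrinsics apply), "R" (3x3) and "t" (3): a world point X has camera coordinates R X + t; the wrist camera has in their place "tool_from_camera" (4x4, takes a point from camera to tool coordinates, whose origin is the TCP and whose axes are the flange's). Camera axes: x right, y down, z forward; pixel columns grow to the right and rows downward; lengths in m; the calibration is good to about 2 mm. A picture is of the moment at which its call begins: read the wrist's pose just before it.
- arm.hand_in(): hands the job in, once; it reports no verdict.
Trained networks look in a picture, given as the dict that the camera call returned (one of the last four; its "shot" number tells which), for a name from the list of things; names that differ only in an ending like _2 or _b are one class to them, and where a whole thing is asked for, a point or a joint stands for the part that bears it (a point fixed in the world has none). Each returns a list of dicts, best first, with "p" (0 to 1); they miss things now and then, are a little off and sometimes report something else, mostly with a low value. They report only what shows in the picture. A call takes as long as a camera call.
- search_frame(picture, thing): "position" ([x, y, z] in m, in world coordinates, good to about 4 mm: the middle of the surface that is visible of it).
The state is a dict: "time": time; "joint_pos": joint angles; "dq": joint speeds; "effort": joint torques, N m; "tcp_pos": TCP position; "tool_rot": TCP orientation; "wrist_force": force on the tool from outside, world axes, zero at the start; "moment": the same for the moment, N m; "finger_gap": opening from 0.0 (shut) to 1.0 (fully open).
Only numpy, scipy, OpenCV 4.12 (cv2) and the standard library are available. Lean on these libraries where they do the work, as an engineer would, in place of code of your own. Each camera call takes 0.05 s, during which the arm holds its last target. There are 200 camera calls.

## Working session

There is one attempt and no reset: what is moved stays moved. The work goes in short steps, Python scripts to look and compute and a tool call to move; the robot and the scene stay as the last step left them, time stands still between calls to the robot, and variables do not carry over. Pictures are saved under pics/ and viewed, about 8 in all and at most 12, crops included, and the job is handed in when it is done.

Besides the shell and the picture viewer there is one more tool, called after ">>>" by a JSON object that holds its "fn" and its "kwargs", one argument or row to a line. drive_tool: Moves the arm, as the interface text tells. Its arguments: {"type":"object","properties":{"deltas":{"type":"array","items":{"type":"number"}},"fingers":{"type":"number"},"grip_force":{"type":"number"}},"required":["deltas"]}

```bash
mkdir -p pics
cat > h.py <<'E'
import numpy as np, cv2
from plant import arm, viewer, search_frame
from scipy.spatial.transform import Rotation as Ro
def T():
    s=arm.state(); q=np.array(s['tool_rot']); R=Ro.from_quat(np.r_[q[1:],q[0]]).as_matrix(); return R,np.array(s['tcp_pos'])
def cloud(d,W=None):
    K=np.array(d['camera_matrix']); z=d['range_z']; v,u=np.mgrid[:400,:640]
    p=np.stack([u,v],-1).reshape(-1,1,2).astype(float)
    n=cv2.undistortPoints(p,K,np.array([d['k1'],0,0,0,0.])).reshape(400,640,2)
    P=np.dstack([n*z[...,None],z])
    if W is not None:
        M=np.array(d['tool_from_camera']); P=P@M[:3,:3].T+M[:3,3]; P=P@W[0].T+W[1]
    else: P=(P-np.array(d['t']))@np.array(d['R'])
    P[z==0]=np.nan
    return P
def save(d,n,c=None):
    im=d['image'][...,::-1]; cv2.imwrite('pics/'+n+'.png',im)
E
cat > a.py <<'E'
from h import *
print(arm.state())
for n in ['scene','side']:
    d=viewer.get_image(n); save(d,n+'0')
    for t in ['feeder','dial_handle','piston_long_stem','piston_a','thread_lock_bottle','paste_tin']:
        print(n,t,[(np.round(r['position'],3).tolist(),round(r['p'],2)) for r in search_frame(d,t)[:5]])
    np.save(n+'0.npy',cloud(d))
cv2.imwrite('pics/both.png',cv2.resize(np.vstack([cv2.imread('pics/scene0.png'),cv2.imread('pics/side0.png')]),(480,600)))
E
python3 a.py
```

```text
{'time': 0.0, 'joint_pos': array([1.14670917e+00, 3.78056192e-01, 7.96669553e-02, 1.27439722e+00,
       9.90082972e-06, 1.46047705e+00]), 'dq': array([ 0.00025609,  0.00043094, -0.00067613, -0.00099246,  0.00066474,
        0.00022234]), 'effort': array([-3.08859762e-04, -4.63603663e+01,  2.69875288e+01,  2.07875425e-02,
       -5.69984081e-05,  5.46994130e-06]), 'tcp_pos': array([0.17720976, 0.54634431, 0.23038069]), 'tool_rot': array([-2.67507232e-04,  1.56241108e-01,  9.87718445e-01, -9.58448245e-04]), 'wrist_force': array([ 0.34882679, -0.56058045, -0.12799475]), 'moment': array([-0.00385649, -0.03057303, -0.01553828]), 'finger_gap': 0.9999642496337731}
scene feeder [([0.57, -0.168, 0.038], 0.94)]
scene dial_handle [([0.584, -0.123, 0.033], 0.64)]
scene piston_long_stem [([0.689, -0.05, 0.1], 0.69)]
scene piston_a [([0.686, -0.146, 0.1], 0.92), ([0.596, -0.178, 0.066], 0.81), ([0.7, 0.234, 0.05], 0.75), ([0.582, -0.023, 0.082], 0.63)]
scene thread_lock_bottle [([0.696, 0.233, 0.048], 0.69)]
scene paste_tin [([0.362, 0.208, 0.028], 0.75), ([0.687, -0.049, 0.099], 0.65)]
side feeder [([0.568, -0.154, 0.039], 0.78), ([0.358, 0.208, 0.028], 0.31)]
side dial_handle [([0.582, -0.111, 0.037], 0.81), ([0.563, -0.158, 0.039], 0.6)]
side piston_long_stem [([0.686, -0.049, 0.095], 0.48)]
side piston_a [([0.595, -0.18, 0.063], 0.94), ([0.589, -0.022, 0.079], 0.7), ([0.681, -0.146, 0.098], 0.57)]
side thread_lock_bottle [([0.358, 0.206, 0.025], 0.7)]
side paste_tin [([0.357, 0.21, 0.028], 0.62)]
```

View pics/scene0.png

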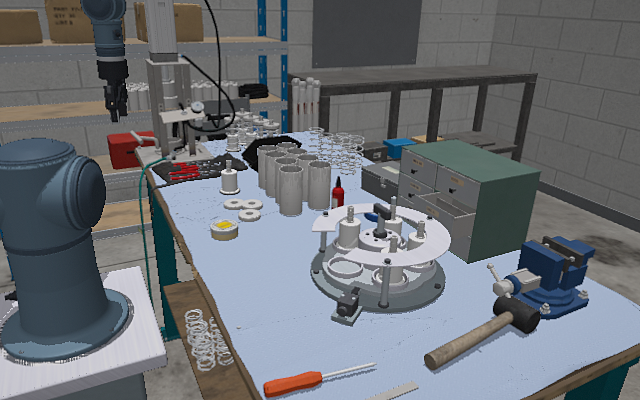

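View pics/side0.png

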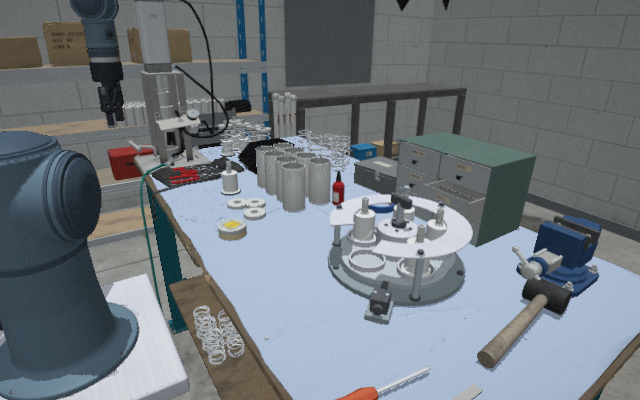

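The scene shows the dial feeder at about (380,260), with an empty nest (345,268) at the window facing left/front. One stem looks taller, at (394,205). The tin is at (224,230) and the bottle at (338,190). Next I'll fit the geometry from the clouds.

```bash
cat > b.py <<'E'
from h import *
from scipy.optimize import least_squares
import sys
ims={}
A=[]
for n in ['scene','side']:
    P=np.load(n+'0.npy').reshape(-1,3); A.append(P[np.isfinite(P).all(1)])
for P in A:
    near=np.hypot(P[:,0]-.61,P[:,1]+.09)<.2
    r=P[near&(P[:,2]>.100)&(P[:,2]<.110)]
    # outer-edge fit: maximise points in annulus 98..148
    best=max(((np.sum((lambda d:(d>.1)&(d<.147))(np.hypot(r[:,0]-x,r[:,1]-y)))-2*np.sum((lambda d:(d>.15)|((d<.096)&(d>.07)))(np.hypot(r[:,0]-x,r[:,1]-y))),x,y) for x in np.arange(.54,.70,.002) for y in np.arange(-.18,0,.002)))
    print(len(r),best); c=np.array(best[1:])
    d=r[:,:2]-c; rr=np.hypot(*d.T); s=(rr>.1)&(rr<.146)
    a=np.degrees(np.arctan2(d[s,1],d[s,0])); h,_=np.histogram(a,72,(-180,180)); print(h)
    t=P[near&(P[:,2]>.115)&(P[:,2]<.18)]
    d=t[:,:2]-c; 
    # cluster
    g=np.floor((t[:,:2]-[.4,-.3])/.004).astype(int); m=np.zeros((100,100),np.uint8); m[g[:,0],g[:,1]]=1
    k,l=cv2.connectedComponents(m,connectivity=8); lab=l[g[:,0],g[:,1]]
    for i in range(1,k):
        q=t[lab==i]
        if len(q)<8: continue
        e=(q.max(0)+q.min(0))[:2]/2-c
        print(len(q),'mid',np.round((q.max(0)+q.min(0))/2,3),'ext',np.round(np.ptp(q,axis=0),3),'ztop',np.round(np.percentile(q[:,2],[90,99,100]),3),'r',np.round(np.hypot(*e),3),'ang',np.round(np.degrees(np.arctan2(e[1],e[0])),1))
E
python3 b.py
```

```text
3550 (np.int64(2162), np.float64(0.6200000000000001), np.float64(-0.09399999999999992))
[ 0  0  0  0  0 52 69 68 73 71 73 71 53 69 70 69 68 73 67 65 61 59 63 60
 53 54 52 58 47 56 44 44 44 37 39 25 28 35 45 38 36 38 39 28  0 13  8  0
  5 35 37 36 35 16 19 24 34 34 41 33 43 40 44 40 43 51 51 26  0  0  0  0]Traceback (most recent call last):
  File "b.py", line 19, in <module>
    g=np.floor((t[:,:2]-[.4,-.3])/.004).astype(int); m=np.zeros((100,100),np.uint8); m[g[:,0],g[:,1]]=1
                                                                                     ~^^^^^^^^^^^^^^^
IndexError: index 100 is out of bounds for axis 0 with size 100
```

```bash
sed -i 's/<.2$/<.16/; s/g=np.floor((t\[:,:2\]-\[.4,-.3\])/g=np.floor((t[:,:2]-[.42,-.28])/' b.py; python3 b.py
```

```text
3377 (np.int64(2508), np.float64(0.6200000000000001), np.float64(-0.09399999999999992))
[ 0  0  0  0  0 52 69 68 73 71 73 71 53 69 70 69 68 73 67 65 61 59 63 60
 53 54 52 58 47 56 44 44 44 37 39 25 28 35 45 38 36 38 39 28  0 13  8  0
  5 35 37 36 35 16 19 24 34 34 41 33 43 40 44 40 43 51 51 26  0  0  0  0]
68 mid [ 0.592 -0.012  0.126] ext [0.014 0.018 0.022] ztop [0.135 0.137 0.137] r 0.087 ang 109.1
86 mid [ 0.596 -0.175  0.126] ext [0.014 0.014 0.022] ztop [0.135 0.137 0.137] r 0.085 ang -106.5
288 mid [ 0.62  -0.094  0.14 ] ext [0.016 0.051 0.049] ztop [0.162 0.164 0.164] r 0.0 ang -146.0
79 mid [ 0.691 -0.141  0.126] ext [0.017 0.017 0.021] ztop [0.135 0.136 0.137] r 0.085 ang -33.9
90 mid [ 0.688 -0.042  0.135] ext [0.015 0.017 0.039] ztop [0.152 0.153 0.154] r 0.086 ang 37.5
3277 (np.int64(2666), np.float64(0.6220000000000001), np.float64(-0.09399999999999992))
[ 0  0  0  0  0 50 75 80 79 78 75 80 70 66 74 74 71 73 67 66 70 57 63 56
 50 56 50 43 50 45 47 44 32 27 26 30 36 36 36 38 35 28 12  1  0  0  6 33
 36 36 30 32 15 14 22 33 37 37 37 26 47 42 39 48 46 51 52 38  0  0  0  0]
67 mid [ 0.595 -0.014  0.125] ext [0.014 0.016 0.02 ] ztop [0.134 0.135 0.135] r 0.084 ang 108.8
78 mid [ 0.599 -0.177  0.125] ext [0.013 0.013 0.019] ztop [0.134 0.134 0.134] r 0.086 ang -105.8
333 mid [ 0.623 -0.095  0.139] ext [0.017 0.052 0.047] ztop [0.161 0.162 0.163] r 0.002 ang -41.1
73 mid [ 0.693 -0.143  0.125] ext [0.016 0.014 0.019] ztop [0.134 0.134 0.135] r 0.086 ang -34.9
60 mid [ 0.691 -0.044  0.14 ] ext [0.013 0.01  0.027] ztop [0.151 0.153 0.153] r 0.085 ang 35.6
```

The ring centre is about (0.621,-0.094) and the window azimuth about 181°. The long piston is at 37°, so it needs +144°, two steps counter-clockwise. The handle bar lies along world y. First I'll move above the handle with the jaws along world x.

>>> {"fn": "drive_tool", "kwargs": {
  "deltas": [-0.045,-0.034,0,0.09,-0.09,-0.069,0,0.18,-0.135,-0.103,0,0.27,-0.18,-0.137,0,0.36,-0.225,-0.172,0,0.45,-0.27,-0.206,0,0.54,-0.315,-0.24,0,0.63,-0.36,-0.275,0,0.72],
  "fingers": 0.5
}}

```text
time: 1.7
tcp_pos: [0.436, 0.1727, 0.2316]
tool_rot: [0.0, 0.495, 0.869, 0.0]
wrist_force: [1.2, 0.9, -0.4]
finger_gap: 0.502
```

>>> {"fn": "drive_tool", "kwargs": {
  "deltas": [-0.054,0.004,0,0.086,-0.108,0.008,0,0.172,-0.162,0.012,0,0.258,-0.216,0.015,0,0.344,-0.27,0.019,0,0.43,-0.324,0.023,0,0.515,-0.324,0.023,0,0.515]
}}

```text
time: 2.58
tcp_pos: [0.622, -0.0958, 0.23]
tool_rot: [0.0, 0.701, 0.713, -0.0]
wrist_force: [0.5, -0.3, -0.5]
finger_gap: 0.498
```

```bash
cat > w.py <<'E'
from h import *
import sys
W=T(); s=arm.state(); d=viewer.get_image('wrist'); save(d,sys.argv[1]); P=cloud(d,W); np.save('w.npy',P)
print(s['time'],np.round(s['tcp_pos'],4),np.round(s['joint_pos'],3),'yaw y',np.degrees(np.arctan2(W[0][1,1],W[0][0,1])))
Q=P.reshape(-1,3)
for lo,hi,n in [(.145,.175,'hi'),(.115,.175,'mid')]:
    m=(P[...,2]>lo)&(P[...,2]<hi)&(np.hypot(P[...,0]-.621,P[...,1]+.094)<.12)
    k,l,st,_=cv2.connectedComponentsWithStats(m.astype(np.uint8))
    for i in range(1,k):
        if st[i,4]<60: continue
        q=P[l==i]; top=q[q[:,2]>np.percentile(q[:,2],95)-.004]
        (c,sz,a)=cv2.minAreaRect(top[:,:2].astype(np.float32)*1000)
        print(n,len(q),'pix',st[i,:4],'c',np.round(c,1),'size',np.round(sz,1),'ang',round(a,1),'z',np.round(np.percentile(q[:,2],97),4))
E
python3 w.py w1
```

```text
2.575 [ 0.622  -0.0958  0.23  ] [-2.530e-01  4.940e-01  2.580e-01  1.334e+00 -1.000e-03  1.300e+00] yaw y 1.0071678986756438
hi 262 pix [402 119  19  18] c [691.1 -40.2] size [11.9 11.1] ang 0.7 z 0.1535
hi 1338 pix [305 162  21  72] c [623.7 -91.5] size [13.2 51. ] ang 1.4 z 0.1624
mid 356 pix [269  75  21  22] c [595.5 -11.9] size [13.3 13.8] ang 47.0 z 0.1353
mid 489 pix [390 117  31  20] c [691.1 -40.2] size [11.9 11.1] ang 0.7 z 0.1533
mid 1345 pix [305 162  21  72] c [623.7 -91.5] size [13.2 51. ] ang 1.4 z 0.1624
mid 322 pix [384 232  22  24] c [ 695.1 -139.2] size [11.  14.5] ang 32.9 z 0.1352
mid 349 pix [278 264  18  25] c [ 599.7 -172.8] size [13.4 13.2] ang 88.9 z 0.1352
```

View pics/w1.png

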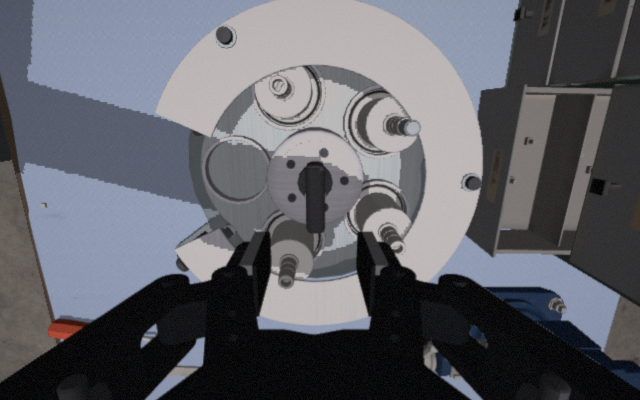

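The picture shows the handle bar at (316,195). The long stem is at (405,127), the plain stems are at (282,87), (390,240) and (287,275), and the window nest (238,168) is empty. Bar yaw is about 1.2°, and its top is at 0.162 as expected. Next I'll descend and grip the bar.

>>> {"fn": "drive_tool", "kwargs": {
  "deltas": [0.002,0.0005,0.045,0,0.002,0.0005,0.085,0,0.002,0.0005,0.095,0,0.002,0.0005,0.095,0]
}}

```text
time: 3.12
tcp_pos: [0.6204, -0.0894, 0.1367]
tool_rot: [-0.0, 0.699, 0.715, -0.0]
wrist_force: [0.0, 0.3, 0.5]
finger_gap: 0.498
```

>>> {"fn": "drive_tool", "kwargs": {
  "deltas": [0,0,0,0,0,0,0,0,0,0,0,0,0,0,0,0,0,0,0,0,0,0,0,0],
  "fingers": 0,
  "grip_force": 40
}}

```text
time: 3.88
tcp_pos: [0.6231, -0.0905, 0.1387]
tool_rot: [0.002, 0.699, 0.715, 0.002]
wrist_force: [2.4, 1.9, 6.4]
finger_gap: 0.156
```

>>> {"fn": "drive_tool", "kwargs": {
  "deltas": [0,0,0,-0.16,0,0,0,-0.32,0,0,0,-0.48,0,0,0,-0.64,0,0,0,-0.8,0,0,0,-0.96,0,0,0,-1.12,0,0,0,-1.257]
}}

```text
time: 4.88
tcp_pos: [0.6219, -0.0914, 0.1387]
tool_rot: [0.002, 0.143, 0.99, -0.001]
wrist_force: [-2.3, -1.6, 8.2]
finger_gap: 0.161
```

>>> {"fn": "drive_tool", "kwargs": {
  "deltas": [0,0,0,-0.16,0,0,0,-0.32,0,0,0,-0.48,0,0,0,-0.64,0,0,0,-0.8,0,0,0,-0.96,0,0,0,-1.12,0,0,0,-1.257]
}}

```text
time: 5.88
tcp_pos: [0.6225, -0.0928, 0.1387]
tool_rot: [0.001, -0.466, 0.885, -0.003]
wrist_force: [-0.5, -5.9, 6.0]
finger_gap: 0.161
```

>>> {"fn": "drive_tool", "kwargs": {
  "deltas": [0,0,0,0,0,0,0,0]
}}

```text
time: 6.12
tcp_pos: [0.6224, -0.0928, 0.1387]
tool_rot: [0.001, -0.464, 0.886, -0.003]
wrist_force: [-0.4, -4.9, 6.4]
finger_gap: 0.157
```

>>> {"fn": "drive_tool", "kwargs": {
  "deltas": [0,0,0,0,0,0,0,0,0,0,0,0,0,0,0,0],
  "fingers": 0.5
}}

```text
time: 6.62
tcp_pos: [0.6207, -0.0901, 0.136]
tool_rot: [-0.0, -0.464, 0.886, 0.0]
wrist_force: [-0.0, 0.2, -0.3]
finger_gap: 0.504
```

>>> {"fn": "drive_tool", "kwargs": {
  "deltas": [0,0,-0.05,0,0,0,-0.1,0,0,0,-0.1,0]
}}

```text
time: 7.0
tcp_pos: [0.6237, -0.0909, 0.2414]
tool_rot: [0.004, -0.464, 0.886, -0.003]
wrist_force: [0.4, -0.2, -0.1]
finger_gap: 0.498
```

```bash
python3 w.py w2
```

```text
7.0 [ 0.6237 -0.0909  0.2414] [-0.245  0.486  0.274  1.349  0.    -1.211] yaw y 145.31299671963515
hi 235 pix [397 123  19  17] c [538.9 -93.6] size [11.  12.2] ang 56.3 z 0.1534
hi 1218 pix [305 163  20  68] c [623.8 -92.1] size [50.6 13.4] ang 55.7 z 0.1624
mid 316 pix [271  81  21  20] c [ 600.  -172.7] size [13.2 13.7] ang 54.8 z 0.1356
mid 436 pix [387 120  29  20] c [538.9 -93.6] size [11.  12.2] ang 56.3 z 0.1531
mid 1224 pix [305 163  20  68] c [623.8 -92.1] size [50.6 13.4] ang 55.7 z 0.1624
mid 269 pix [381 230  20  23] c [593.6 -12.2] size [10.1 14.1] ang 9.5 z 0.1354
mid 320 pix [279 260  17  24] c [691.  -40.4] size [13.7 13. ] ang 56.9 z 0.1352
```

The dial has indexed and settled: the long stem is at (0.539,-0.094) and the bar yaw has moved 144°. Next I'll go above the stem with jaw yaw 53°.

>>> {"fn": "drive_tool", "kwargs": {
  "deltas": [0.007,0.009,0,0.18,0.014,0.018,0,0.36,0.021,0.027,0,0.54,0.028,0.036,0,0.72,0.035,0.045,0,0.9,0.042,0.056,0,1.08,0.0515,0.068,0,1.26,0.0515,0.068,0,1.44],
  "fingers": 0.5
}}

```text
time: 8.05
tcp_pos: [0.5337, -0.0936, 0.2345]
tool_rot: [-0.002, 0.238, 0.971, 0.0]
wrist_force: [1.5, 0.6, 2.0]
finger_gap: 0.502
```

>>> {"fn": "drive_tool", "kwargs": {
  "deltas": [0,0,0,0.171,0,0,0,0.171,0,0,0,0.171]
}}

```text
time: 8.43
tcp_pos: [0.5353, -0.0938, 0.2353]
tool_rot: [-0.001, 0.316, 0.949, 0.0]
wrist_force: [0.7, 0.5, 0.0]
finger_gap: 0.504
```

```bash
python3 w.py w3; python3 -c "
from h import *
for i in range(3): print(np.round(arm.state()['tcp_pos'],4)); viewer.get_image('side')
"
```

```text
8.425 [ 0.5353 -0.0938  0.2353] [-2.900e-01  3.130e-01 -1.000e-03  1.259e+00  0.000e+00  3.530e-01] yaw y 53.13544688637474
hi 200 pix [308 195  16  16] c [538.8 -94.1] size [11.5 11.3] ang 79.5 z 0.1532
hi 262 pix [348 271  15  24] c [ 611.6 -109. ] size [ 9.9 13.3] ang 59.0 z 0.1622
mid 382 pix [421 180  25  21] c [595.  -11.9] size [13.6 13.5] ang 51.2 z 0.1352
mid 383 pix [307 184  17  27] c [538.8 -94.1] size [11.5 11.3] ang 79.5 z 0.153
mid 279 pix [347 270  16  25] c [ 611.6 -109. ] size [ 9.9 13.3] ang 59.0 z 0.1622
mid 339 pix [278 282  17  25] c [ 599.4 -173. ] size [13.7 13.1] ang 49.0 z 0.1352
[ 0.5354 -0.0938  0.2356]
[ 0.5355 -0.0939  0.2358]
[ 0.5357 -0.0939  0.236 ]
```

View pics/w3.png

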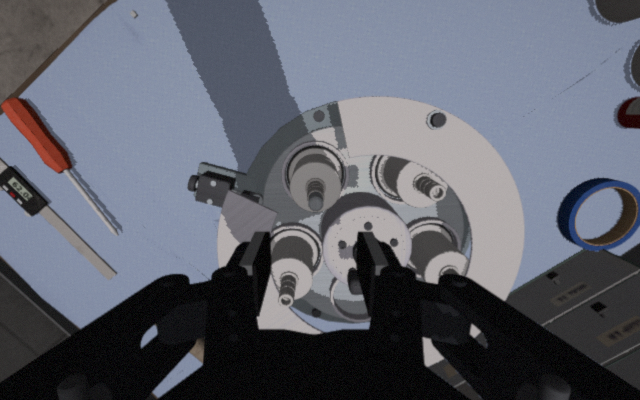

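The long piston stands in the window gap at (315,190), seated in its nest. The detent block is at (225,190) and the other pistons are in place. Next I'll descend onto the stem.

>>> {"fn": "drive_tool", "kwargs": {
  "deltas": [-0.002,0.0015,0.04,0,-0.002,0.0015,0.08,0,-0.002,0.0015,0.11,0,-0.002,0.0015,0.125,0,-0.002,0.0015,0.131,0,-0.002,0.0015,0.131,0],
  "fingers": 0.42
}}

```text
time: 9.38
tcp_pos: [0.5388, -0.0942, 0.1059]
tool_rot: [0.001, 0.317, 0.948, 0.0]
wrist_force: [0.6, 1.0, -0.2]
finger_gap: 0.418
```

>>> {"fn": "drive_tool", "kwargs": {
  "deltas": [0,0,0,0,0,0,0,0]
}}

```text
time: 9.62
tcp_pos: [0.539, -0.0942, 0.1062]
tool_rot: [0.001, 0.317, 0.948, 0.0]
wrist_force: [-0.8, -0.6, 0.6]
finger_gap: 0.416
```

>>> {"fn": "drive_tool", "kwargs": {
  "deltas": [0,0,0,0,0,0,0,0,0,0,0,0,0,0,0,0,0,0,0,0],
  "fingers": 0,
  "grip_force": 45
}}

```text
time: 10.25
tcp_pos: [0.5386, -0.0943, 0.1059]
tool_rot: [0.0, 0.317, 0.948, -0.0]
wrist_force: [-1.6, -0.6, 5.5]
finger_gap: 0.209
```

>>> {"fn": "drive_tool", "kwargs": {
  "deltas": [0,0,-0.01,0,0,0,-0.025,0,0,0,-0.05,0,0,0,-0.08,0,0,0,-0.11,0,0,0,-0.11,0,0,0,-0.11,0]
}}

```text
time: 11.12
tcp_pos: [0.5378, -0.0938, 0.2144]
tool_rot: [-0.001, 0.317, 0.948, 0.0]
wrist_force: [-0.1, 0.6, -3.2]
finger_gap: 0.208
```

```bash
python3 w.py w4; python3 -c "
from h import *
d=viewer.get_image('scene'); save(d,'s4'); P=cloud(d); np.save('s4.npy',P)
print(arm.state()['wrist_force'],arm.state()['moment'])
cv2.imwrite('pics/s4c.png',cv2.resize(d['image'][140:320,270:490,::-1],None,fx=2.5,fy=2.5))
"
```

```text
11.125 [ 0.5378 -0.0938  0.2144] [-0.289  0.324 -0.04   1.208  0.     0.357] yaw y 53.00079254286246
hi 1625 pix [270 162  88  53] c [523.9 -82.9] size [43.  13.1] ang 53.2 z 0.1721
mid 2109 pix [269 161  89  59] c [523.9 -82.9] size [43.  13.1] ang 53.2 z 0.1714
mid 467 pix [428 182  28  24] c [595.2 -11.6] size [14.3 13.5] ang 84.9 z 0.1352
mid 122 pix [371 262  18  17] c [620.4 -85. ] size [7.2 1.5] ang 29.5 z 0.1402
mid 178 pix [459 285  26  20] c [688.4 -35.2] size [9.6 2.8] ang 27.4 z 0.1346
[ 0.22584931 -0.40967965 -2.44851379] [-0.05532552  0.03976747 -0.06853903]
```

View pics/s4c.png

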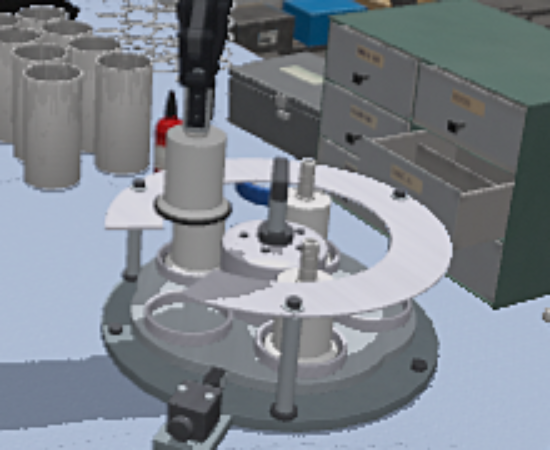

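The piston is out with its foot at about 0.14, 35 mm above the ring, and the others are still seated. My moves can't tilt the tool, so I'll pivot the piston between the pads about the jaw axis. To do that I'll press its side on the fixed keeper ring's outer edge at azimuth 143°, which is solid ring with no post.

>>> {"fn": "drive_tool", "kwargs": {
  "deltas": [0.03,0.013,0,0,0.063,0.026,0,0,0.095,0.04,0,0,0.126,0.052,0,0,0.126,0.052,0,0,0.126,0.052,0.03,0,0.126,0.052,0.057,0,0.126,0.052,0.057,0]
}}

```text
time: 12.22
tcp_pos: [0.4666, 0.0231, 0.1557]
tool_rot: [-0.003, 0.318, 0.948, -0.001]
wrist_force: [0.5, 0.3, -2.0]
finger_gap: 0.208
```

```bash
cat > st.py <<'E'
from h import *
R,p=T(); d=p-[.623,-.093,0]; print(arm.state()['time'],p,'along x,y',d@R[:,0],d@R[:,1], arm.state()['wrist_force'])
E
python3 st.py; python3 -c "
from h import *
d=viewer.get_image('scene'); save(d,'s5')
cv2.imwrite('pics/s5c.png',cv2.resize(d['image'][140:320,270:490,::-1],None,fx=2.5,fy=2.5))"
```

```text
12.225 [0.46657349 0.02305736 0.1556908 ] along x,y 0.1955728164418759 -0.002122649566070549 [ 0.46010171  0.29492002 -2.02430487]
```

View pics/s5c.png

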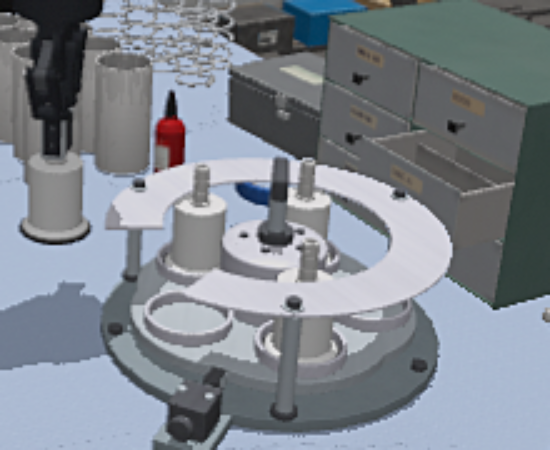

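>>> {"fn": "drive_tool", "kwargs": {
  "deltas": [-0.012,0.002,0,0,-0.0165,0.002,0,0,-0.023,0.002,-0.002,0,-0.029,0.002,-0.004,0,-0.035,0.002,-0.005,0,-0.0415,0.002,-0.005,0,-0.048,0.002,-0.005,0,-0.054,0.002,-0.004,0],
  "grip_force": 35
}}

```text
time: 13.28
tcp_pos: [0.5126, -0.0067, 0.1631]
tool_rot: [-0.001, 0.317, 0.948, 0.001]
wrist_force: [-5.2, 2.0, 2.7]
finger_gap: 0.208
```

```bash
python3 st.py; python3 -c "
from h import *
d=viewer.get_image('scene'); save(d,'s6')
cv2.imwrite('pics/s6c.png',cv2.resize(d['image'][140:320,270:490,::-1],None,fx=2.5,fy=2.5))"
```

```text
13.275 [ 0.51264463 -0.00665326  0.16308639] along x,y 0.1405613404241308 0.0028298011285711427 [-5.15933216  2.02940602  2.74234117]
```

View pics/s6c.png

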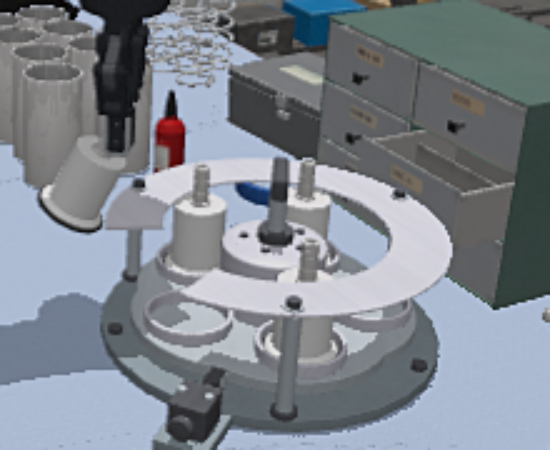

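The piston is pivoting cleanly on the ring edge at about (105,215), tipped about 30°, with 5 N contact. I'll continue.

>>> {"fn": "drive_tool", "kwargs": {
  "deltas": [-0.006,0,0.002,0,-0.012,0,0.004,0,-0.017,0,0.007,0,-0.023,0,0.01,0,-0.028,0,0.0135,0,-0.032,0,0.017,0,-0.037,0,0.021,0,-0.041,0,0.025,0]
}}

```text
time: 14.32
tcp_pos: [0.5491, -0.0332, 0.1397]
tool_rot: [0.003, 0.317, 0.948, 0.0]
wrist_force: [0.7, 0.2, 4.6]
finger_gap: 0.209
```

>>> {"fn": "drive_tool", "kwargs": {
  "deltas": [0,0,0,0,0,0,0,0,0,0,0,0,0,0,0,0],
  "fingers": 0,
  "grip_force": 110
}}

```text
time: 14.82
tcp_pos: [0.5482, -0.0326, 0.1394]
tool_rot: [0.002, 0.317, 0.948, 0.001]
wrist_force: [0.1, -0.4, 6.2]
finger_gap: 0.189
```

```bash
python3 st.py; python3 -c "
from h import *
d=viewer.get_image('scene'); save(d,'s7')
cv2.imwrite('pics/s7c.png',cv2.resize(d['image'][140:320,270:490,::-1],None,fx=2.5,fy=2.5))"
```

```text
14.825 [ 0.54819345 -0.03264018  0.13943567] along x,y 0.09549268898673267 0.00350608236228942 [ 0.10478034 -0.37390635  6.18249617]
```

View pics/s7c.png

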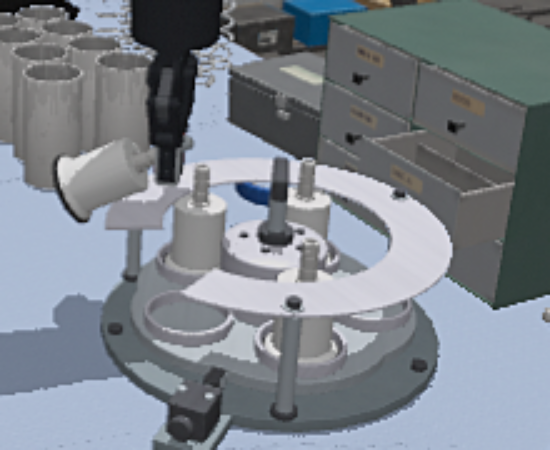

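It is tipped about 65–70°, resting on the ring edge, and now gripped hard. Next I'll lift.

>>> {"fn": "drive_tool", "kwargs": {
  "deltas": [0,0,-0.01,0,0,0,-0.03,0,0,0,-0.06,0,0,0,-0.09,0,0,0,-0.12,0,0,0,-0.14,0,0,0,-0.15,0,0,0,-0.15,0]
}}

```text
time: 15.88
tcp_pos: [0.5465, -0.0325, 0.2878]
tool_rot: [0.001, 0.317, 0.948, -0.0]
wrist_force: [0.1, 0.7, -4.1]
finger_gap: 0.189
```

>>> {"fn": "drive_tool", "kwargs": {
  "deltas": [0,0,0,0,0,0,0,0,0,0,0,0,0,0,0,0]
}}

```text
time: 16.38
tcp_pos: [0.5459, -0.0322, 0.287]
tool_rot: [-0.0, 0.317, 0.948, 0.0]
wrist_force: [-0.4, 0.2, -3.4]
finger_gap: 0.188
```

```bash
python3 st.py
cat > f.py <<'E'
from h import *
R,p=T(); g=p-.019*R[:,2]
for n in ['scene','side']:
    d=viewer.get_image(n); save(d,n+'8'); P=cloud(d)
    rel=P-g; a=rel@R[:,0]; b=rel@R[:,1]
    m=(a>.02)&(a<.13)&(abs(b)<.045)&(abs(rel[...,2])<.11)
    q=np.stack([a[m],b[m],rel[...,2][m]+g[2]],1)
    print(n,m.sum(),'min',q.min(0),'max',q.max(0))
    im=d['image'].astype(int); white=m&(im.min(-1)>110)&(a>.03)
    # axis: fit cylinder r=30 through body points
    from scipy.optimize import least_squares
    X=np.stack([a[white],b[white],rel[...,2][white]],1)
    def f(v):
        u=np.array([np.sin(v[0])*np.cos(v[1]),np.sin(v[1]),-np.cos(v[0])*np.cos(v[1])]); c=np.array([0,v[2],v[3]]); w=X-c
        return np.linalg.norm(w-np.outer(w@u,u),axis=1)-.03
    r=least_squares(f,[1.15,0,0,0],loss='soft_l1',f_scale=.002); print('tilt deg',np.degrees(r.x[:2]),r.x[2:],len(X),np.median(abs(f(r.x))))
    c=d['image'][70:290,240:500,::-1]
    cv2.imwrite('pics/'+n+'8c.png',cv2.resize(c,None,fx=1.5,fy=1.5))
cv2.imwrite('pics/f8.png',np.hstack([cv2.imread('pics/scene8c.png'),cv2.imread('pics/side8c.png')]))
E
python3 f.py
```

```text
16.375 [ 0.54588186 -0.03218871  0.28702203] along x,y 0.09831244394555223 0.002111173488542319 [-0.39097286  0.18942451 -3.37283192]
scene 941 min [ 0.02012823 -0.03553397  0.23670057] max [0.10065231 0.02114975 0.4158245 ]
tilt deg [62.48298127 -0.51028337] [0.00531587 0.0012082 ] 713 0.0015156729982513037
side 991 min [ 0.02007077 -0.03427995  0.23700888] max [0.0975572  0.01579843 0.41596995]
tilt deg [60.32774499 -0.7049127 ] [0.0062004  0.00201334] 774 0.0010876546014269625
```

View pics/f8.png

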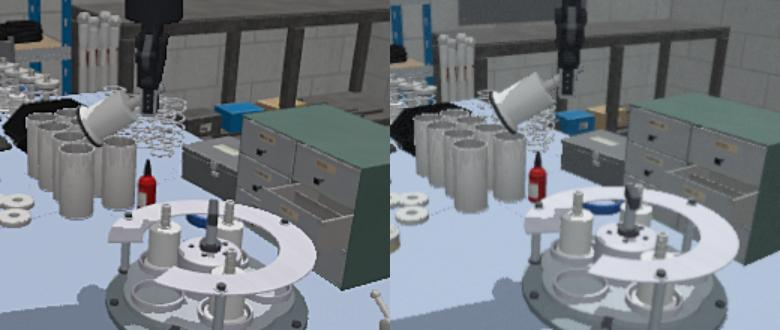

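>>> {"fn": "drive_tool", "kwargs": {
  "deltas": [0,0,0,0,0,0,0,0,0,0,0,0,0,0,0,0,0,0,0,0,0,0,0,0,0,0,0,0,0,0,0,0]
}}

```text
time: 17.48
tcp_pos: [0.546, -0.0322, 0.2873]
tool_rot: [0.0, 0.317, 0.948, 0.0]
wrist_force: [0.1, 0.1, -4.1]
finger_gap: 0.188
```

```bash
python3 st.py; python3 f.py
```

```text
17.475 [ 0.54602845 -0.03221453  0.28731492] along x,y 0.09804290595341832 0.0022601920005575595 [ 0.10896444  0.12837235 -4.11698407]
scene 938 min [ 0.02007136 -0.03730777  0.23807556] max [0.10146981 0.02000095 0.41583087]
tilt deg [62.62466401 -0.79173449] [0.00558088 0.00096207] 707 0.0015245244213517271
side 999 min [ 0.02003843 -0.03423217  0.23704231] max [0.09767398 0.02252392 0.41611459]
tilt deg [60.5029113  -0.85285397] [0.00615825 0.00152995] 777 0.001106852811386408
```

Over one second the tilt and position did not change, so I'm handing in.

```bash
python3 -c "
from plant import arm
print(arm.hand_in())"
```

```text
the job is handed in; nothing more can be done
None
```

The job is handed in at about 17.5 s of the 64 s allowed. The long-stem piston is held in the gripper, tipped about 61° from upright and motionless.

- **Indexing:** I turned the dial two stations counter-clockwise by the T-handle. Afterwards the handle bar had turned 144°, and the long stem stood within about 1 mm of the window position, at (0.539, -0.094).
- **Drawing out:** I gripped the piston by its stem and drew it straight up until its foot was about 35 mm above the keeper ring.
- **Tipping:** The moves can't tilt the tool, so I pivoted the piston between the pads by resting its side on the ring's fixed outer edge, with measured forces of about 6 N. I then gripped it at 110 N and lifted it.

**Last checks:**
- **Tilt:** The two camera fits gave 60.5° and 62.6°, so they disagree by 2°. Both are well past half-way.
- **Height:** The piston's lowest point is about 0.235 m, against 0.162 m for the top of the T-handle.
- **Stillness:** The tilt and position were unchanged over a one-second hold.
- **Bystanders:** In the last pictures the other three pistons look seated and the red bottle is standing. The flat tin was mostly out of that view, so I did not re-check it; nothing was moved close to it.

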